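# Find the shoe last that was not bored right through

### The job

Two of the three shoe lasts on the board are bored right through and one bore is blind: take the probe from its stand and lower its pin deep into every bore, until it bottoms or plainly goes on through, first that of the last on the red pad, then the yellow, then the blue. Then leave the probe standing in the blind bore, resting on its bottom, as a marker, with that last still upright on its pad. Stand the two through-bored lasts upright on their soles in the aluminium tray, setting them down rather than dropping them, and disturb nothing else.

Things in the scene. Friction and masses are not known exactly. Their poses are not given: they have to be found in the camera images.
- last_a_mid (a point): one of three shoe lasts, alike outside, loose, standing sole down on any one of the pads. Point: on the axis of its upright bore, half-way up (40 mm above the sole, 40 mm below the mouth); x to the toe, z up. Bore 17 mm across, open at the top: in two of the lasts it runs right through (80 mm), in one it is stopped blind 42 mm down (a plug that fits loosely); which one changes every time and only probing tells
- last_b_mid (a point): one of three shoe lasts, alike outside, loose, standing sole down on any one of the pads. Point: on the axis of its upright bore, half-way up (40 mm above the sole, 40 mm below the mouth); x to the toe, z up. Bore 17 mm across, open at the top: in two of the lasts it runs right through (80 mm), in one it is stopped blind 42 mm down (a plug that fits loosely); which one changes every time and only probing tells
- last_c_mid (a point): one of three shoe lasts, alike outside, loose, standing sole down on any one of the pads. Point: on the axis of its upright bore, half-way up (40 mm above the sole, 40 mm below the mouth); x to the toe, z up. Bore 17 mm across, open at the top: in two of the lasts it runs right through (80 mm), in one it is stopped blind 42 mm down (a plug that fits loosely); which one changes every time and only probing tells
- last_a: the last of last_a_mid: light brown, 173 mm long, 80 mm tall at the flat-topped heel part, 0.35 kg. Origin: on the bore's axis at the sole; x to the toe (125 mm ahead; heel's back 48 mm behind), z up. Heel part 46 mm wide, its sides flat for 25 mm before and behind the axis; forepart up to 56 mm wide and lower
- last_b: the last of last_b_mid: light brown, 173 mm long, 80 mm tall at the flat-topped heel part, 0.35 kg. Origin: on the bore's axis at the sole; x to the toe (125 mm ahead; heel's back 48 mm behind), z up. Heel part 46 mm wide, its sides flat for 25 mm before and behind the axis; forepart up to 56 mm wide and lower
- last_c: the last of last_c_mid: light brown, 173 mm long, 80 mm tall at the flat-topped heel part, 0.35 kg. Origin: on the bore's axis at the sole; x to the toe (125 mm ahead; heel's back 48 mm behind), z up. Heel part 46 mm wide, its sides flat for 25 mm before and behind the axis; forepart up to 56 mm wide and lower
- pad_red: red colour pad, 190 x 98 x 4 mm, fixed on the 12 mm plywood board (its top 16 mm above the table); the three pads lie side by side 110 mm apart in any order. Origin: on its underside, roughly below the bore of the last that stands on it (last within about 10 mm); x along the pad, towards the toe
- pad_yellow: yellow colour pad, 190 x 98 x 4 mm, fixed on the 12 mm plywood board (its top 16 mm above the table); the three pads lie side by side 110 mm apart in any order. Origin: on its underside, roughly below the bore of the last that stands on it (last within about 10 mm); x along the pad, towards the toe
- pad_blue: blue colour pad, 190 x 98 x 4 mm, fixed on the 12 mm plywood board (its top 16 mm above the table); the three pads lie side by side 110 mm apart in any order. Origin: on its underside, roughly below the bore of the last that stands on it (last within about 10 mm); x along the pad, towards the toe
- probe_handle (a point): the probe: an orange round handle 30 mm across and 60 mm long above a steel pin 10 mm across and 70 mm long; loose, 0.12 kg, standing upright in its stand, pin down, the handle's underside resting on the stand's top. The point is the middle of the handle; z runs up along the probe; handle top 30 mm above, pin tip 100 mm below. Left in a blind bore it leans a little
- probe_tip (a point): the lower end of the probe's pin; z runs up along the probe
- stand_mouth (a point): the probe's fixed stand: a dark wood block 60 x 60 x 80 mm with a bore 19 mm across and 75 mm deep in its top. The point is the centre of the bore's mouth, in the top face
- tray_in (a point): centre of the inner floor of the fixed open aluminium tray, 250 (x) x 215 (y) x 25 mm high outside, walls and floor 6 mm thick, empty, room for two lasts side by side, toes along x; x and y along its sides, z up
- slipper: bystander: blue pointed slipper, 200 mm long, origin under its middle
- gluepot: bystander: glue jar 70 mm across and 80 mm tall, origin at the centre of its underside
- hammer: bystander: hammer lying flat, origin on its underside
- probe: the whole probe; origin at the pin tip
Things that resemble listed ones, but are neither listed nor needed, are in the scene too. Leave any turquoise look-alike of the last_c alone.

How it is judged (in metres and radians):
On the way, in this order (a step that is already met when the one before it is completed fails the run):
1. the pin is lowered more than 38 mm (all but the full depth of a blind bore, 42 mm) into the bore of the last on the red pad (((horizontal distance between last_a_mid and pad_red below 0.04 m and horizontal distance between probe_tip and last_a_mid below 0.009 m and z of probe_tip in the frame of last_a_mid below 0.002 m) or (horizontal distance between last_b_mid and pad_red below 0.04 m and horizontal distance between probe_tip and last_b_mid below 0.009 m and z of probe_tip in the frame of last_b_mid below 0.002 m) or (horizontal distance between last_c_mid and pad_red below 0.04 m and horizontal distance between probe_tip and last_c_mid below 0.009 m and z of probe_tip in the frame of last_c_mid below 0.002 m))), for 0.1 s.
2. the pin is lowered more than 38 mm (all but the full depth of a blind bore, 42 mm) into the bore of the last on the yellow pad (((horizontal distance between last_a_mid and pad_yellow below 0.04 m and horizontal distance between probe_tip and last_a_mid below 0.009 m and z of probe_tip in the frame of last_a_mid below 0.002 m) or (horizontal distance between last_b_mid and pad_yellow below 0.04 m and horizontal distance between probe_tip and last_b_mid below 0.009 m and z of probe_tip in the frame of last_b_mid below 0.002 m) or (horizontal distance between last_c_mid and pad_yellow below 0.04 m and horizontal distance between probe_tip and last_c_mid below 0.009 m and z of probe_tip in the frame of last_c_mid below 0.002 m))), for 0.1 s.
3. the pin is lowered more than 38 mm (all but the full depth of a blind bore, 42 mm) into the bore of the last on the blue pad (((horizontal distance between last_a_mid and pad_blue below 0.04 m and horizontal distance between probe_tip and last_a_mid below 0.009 m and z of probe_tip in the frame of last_a_mid below 0.002 m) or (horizontal distance between last_b_mid and pad_blue below 0.04 m and horizontal distance between probe_tip and last_b_mid below 0.009 m and z of probe_tip in the frame of last_b_mid below 0.002 m) or (horizontal distance between last_c_mid and pad_blue below 0.04 m and horizontal distance between probe_tip and last_c_mid below 0.009 m and z of probe_tip in the frame of last_c_mid below 0.002 m))), for 0.1 s.
At the end, for the whole second after the job is handed in: the probe, let go, stands in the blind bore with its tip on the bottom (36 to 48 mm down) and leans less than 0.35 rad; that last is within 25 mm of where it was; the other two lasts stand on the tray's floor; all three upright within 0.1 rad; everything at rest (((horizontal distance between probe_tip and last_a_mid below 0.009 m and z of probe_tip in the frame of last_a_mid between -0.008 and 0.004 m and distance of last_a_mid from where it was at the start of the episode below 0.025 m and x of last_b_mid in the frame of tray_in between -0.1 and 0.1 m and y of last_b_mid in the frame of tray_in between -0.1 and 0.1 m and z of last_b_mid in the frame of tray_in between 0.03 and 0.045 m and x of last_c_mid in the frame of tray_in between -0.1 and 0.1 m and y of last_c_mid in the frame of tray_in between -0.1 and 0.1 m and z of last_c_mid in the frame of tray_in between 0.03 and 0.045 m) or (horizontal distance between probe_tip and last_b_mid below 0.009 m and z of probe_tip in the frame of last_b_mid between -0.008 and 0.004 m and distance of last_b_mid from where it was at the start of the episode below 0.025 m and x of last_a_mid in the frame of tray_in between -0.1 and 0.1 m and y of last_a_mid in the frame of tray_in between -0.1 and 0.1 m and z of last_a_mid in the frame of tray_in between 0.03 and 0.045 m and x of last_c_mid in the frame of tray_in between -0.1 and 0.1 m and y of last_c_mid in the frame of tray_in between -0.1 and 0.1 m and z of last_c_mid in the frame of tray_in between 0.03 and 0.045 m) or (horizontal distance between probe_tip and last_c_mid below 0.009 m and z of probe_tip in the frame of last_c_mid between -0.008 and 0.004 m and distance of last_c_mid from where it was at the start of the episode below 0.025 m and x of last_a_mid in the frame of tray_in between -0.1 and 0.1 m and y of last_a_mid in the frame of tray_in between -0.1 and 0.1 m and z of last_a_mid in the frame of tray_in between 0.03 and 0.045 m and x of last_b_mid in the frame of tray_in between -0.1 and 0.1 m and y of last_b_mid in the frame of tray_in between -0.1 and 0.1 m and z of last_b_mid in the frame of tray_in between 0.03 and 0.045 m)) and angle between probe_handle's own z axis and vertical below 0.35 rad and linear speed of each of probe, last_a, last_b, last_c below 0.02 m/s and angle between each of last_a_mid, last_b_mid, last_c_mid's own z axis and vertical below 0.1 rad); the robot touches nothing.
It fails at once if a last is tipped over (angle between any of last_a_mid, last_b_mid, last_c_mid's own z axis and vertical above 0.7 rad).
It fails at once if a last is dropped: well clear of its support without the fingers on it ((height (world z) of last_a_mid above 0.08 m and contact force between the fingers and last_a below 0.05 N) or (height (world z) of last_b_mid above 0.08 m and contact force between the fingers and last_b below 0.05 N) or (height (world z) of last_c_mid above 0.08 m and contact force between the fingers and last_c below 0.05 N)).
It fails at once if a bystander (slipper, glue jar, hammer) is moved more than 30 mm (distance of any of slipper, gluepot, hammer from where it was at the start of the episode above 0.03 m).
It also fails if it takes over 72 s, if anything falls off the work surface, if the arm or the gripper's body presses on something with over 40 N, if the wrist force passes 120 N, or if a joint passes its speed limit or range.

### The arm

A 7-joint arm with a two-finger parallel gripper is mounted at the origin on the work surface. World frame = base frame: x ahead of the robot, y to its left, z up, the work surface at z = 0. Lengths are in m, angles in degrees, forces in N, time in s.
With the tool pointing down it reaches from about 0.425 to 0.875 m from the base axis. Payload 4.7 kg.
Tool frame: the origin (TCP) lies at the very end of the fingers, on their centre line; the grasp point (between the pads) lies env.hold_point_z behind it (env.hold_point_z is the distance from the TCP to the grasp point, in m); z points along the fingers, y is the line along which they close (so a half turn about z gives the same grasp; the last joint's range is limited). The gripper opens to 87 mm and grips with 3 to 60 N. Pads are 19 mm wide; open, the fingers measure 117 mm over their backs; the gripper's body (75 mm by 190 mm) begins 51 mm behind the grasp point.
Start: joints at [-65.254, 18.392, -4.016, 83.108, 1.295, 78.541, -3.26], TCP at [0.264, 0.594, 0.223] pointing down, gripper open.
Joint ranges: [-163.93, 163.93], [-17.29, 119.83], [-79.2, 71.16], [3.27, 140.29], [-89.18, 269.18], [5.43, 117.66], [-154.24, 154.24]. Speed limits (degrees/s): [147.25, 147.25, 180, 180, 180, 180, 180].

### API

Orientations are given as [roll, pitch, yaw] about the fixed x, y, z axes, in that order (R = Rz(yaw) Ry(pitch) Rx(roll)).
In Python, from cell import env gives the robot as it stands.
- The arm moves only by the shell command python3 -m jog 'ROWS' [FORCE]. ROWS is JSON, a list of rows, each an object with "dp": the shift along the tool's x, y, z in cm, a list of three; "twist": the turn about the tool's z in degrees; "fingers": the opening, from 0 (shut) to 1 (fully open). A call has 1 to 8 rows; each row is the pose to reach, as a shift and turn from the pose commanded when the call began, along the tool's axes at that moment; what a row does not reach only later rows make up. A row lasts 1/8 s, in which the tool goes at most 62.5 mm and 10.7 degrees, less where a joint would pass 70% of its speed; a pose out of reach is approached as far as the arm can. A call with a gripper value outside its range is refused whole. The fingers move at their own pace and stop on an object; FORCE is the grip in N (left out, the last holds). Time passes only in rows, so rows that repeat a pose let the fingers close. It gives the time, the measured TCP pose, the force, the opening and the grip force at its end, in the units of the state.
- env.get_obs(): the state, without advancing time (a new reading comes with each control period).
- env.read_camera(name): name is "scene" or "side" or "wrist"; returns a dict with "pixels" (420x560x3 uint8, blue, green, red), "depth" (420x560 float32, m along the optical axis (not along the pixel's ray), 0 where there is no reading), "fx", "fy", "cx", "cy" (pixels), "k1" (the pictures are not rectified: a ray, as slopes to the right and down, at radius r is drawn at 1 + k1 r^2 times it, then the intrinsics apply), "rvec" (rotation vector, rad) and "tvec" (3), from world to camera coordinates, as OpenCV has them. Camera axes: x right, y down, z forward; pixel columns grow to the right and rows downward; lengths in m; the calibration is good to about 2 mm. A picture is of the moment at which its call begins.
- env.sign_off(): hands the job in; it is judged then, once.
The state is a dict: "time_s": time; "qpos": joint angles; "joint_velocities": joint speeds; "effort": joint torques, N m; "tool_pos": TCP position; "tool_rot": TCP orientation; "force": force on the tool from outside, world axes, zero at the start; "wrist_torque": the same for the moment, N m; "grip_width": finger opening in m; "grasp_force": force on a finger pad.
Only numpy, scipy, OpenCV 4.12 (cv2) and the standard library are available. Lean on these libraries where they do the work, as an engineer would, in place of code of your own. Each camera call takes 0.05 s, during which the arm holds its last target. There are 200 camera calls.

## Working session

There is one attempt and no reset: what is moved stays moved. The work goes in short steps, Python scripts to look and compute and a shell command to move; the robot and the scene stay as the last step left them, time stands still between calls to the robot, and variables do not carry over. Pictures are saved under pics/ and viewed, at most 10 in all, crops included, and the job is handed in when it is done.

```bash
ls; mkdir -p pics; cat > h.py <<'E'
import numpy as np, cv2, sys
from cell import env
from scipy.spatial.transform import Rotation as R
def cam(n):
    c=env.read_camera(n); h,w=c["depth"].shape
    v,u=np.mgrid[:h,:w].astype(float)
    K=np.array([[c["fx"],0,c["cx"]],[0,c["fy"],c["cy"]],[0,0,1]])
    p=cv2.undistortPoints(np.stack([u,v],-1).reshape(-1,1,2),K,np.array([c["k1"],0,0,0,0.])).reshape(h,w,2)
    d=c["depth"]; P=np.dstack([p*d[...,None],d])
    Rm=cv2.Rodrigues(np.array(c["rvec"],float))[0]; t=np.array(c["tvec"],float).ravel()
    W=(P-t)@Rm
    W[d==0]=np.nan
    return c["pixels"],W
def st():
    o=env.get_obs(); print({k:np.round(o[k],4).tolist() for k in("time_s","tool_pos","tool_rot","force","grip_width","grasp_force","qpos")})
    return o
def delta(target,yaw=None):
    "shift in tool axes (cm) of TCP to target"
    o=env.get_obs(); r=R.from_euler("xyz",o["tool_rot"],degrees=True)
    print("dp cm",np.round(r.inv().apply(np.array(target)-o["tool_pos"])*100,2))
E
python3 - <<'E'
from h import *
print(env.hold_point_z); st()
for n in("scene","side"):
    p,W=cam(n); cv2.imwrite(f"pics/{n}0.png",p); np.save(f"{n}0.npy",W)
E
```

```text
pics
0.0187
{'time_s': 0.0, 'tool_pos': [0.2636, 0.5935, 0.2214], 'tool_rot': [-179.8887, 0.0062, 156.0644], 'force': [-0.4533, -0.6087, -1.2104], 'grip_width': 0.087, 'grasp_force': 0.0, 'qpos': [-65.2541, 18.4389, -4.0144, 83.177, 1.295, 78.5406, -3.2585]}
```

View pics/scene0.png

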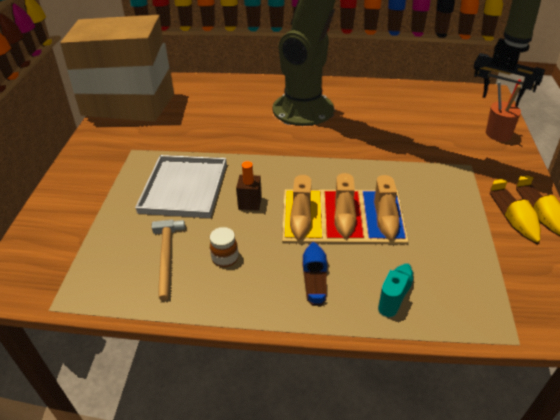

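View pics/side0.png

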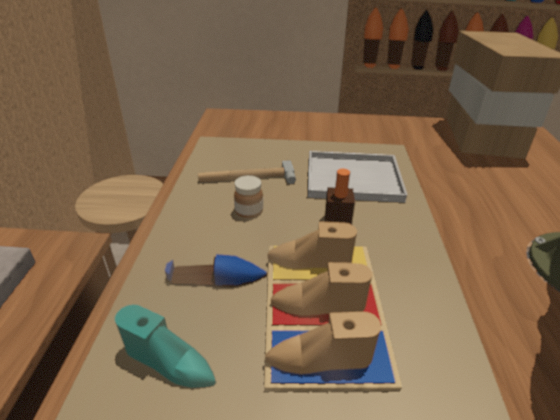

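The scene shows the lasts on yellow (302,188), red (345,185) and blue (387,188), toes toward the viewer (+x). The probe stands in its stand at (249,188), the tray is at (184,186), and the glue jar, hammer, slipper and turquoise last sit in front of them. The side view shows the bore mouths at about (333,230), (344,272) and (349,324).

```bash
python3 - <<'E'
from h import *
for n in("scene","side"):
    p=cv2.imread(f"pics/{n}0.png"); W=np.load(f"{n}0.npy"); z=W[...,2]; hsv=cv2.cvtColor(p,cv2.COLOR_BGR2HSV)
    print(n)
    m=(abs(z-.096)<.004)&(W[...,0]>.2)&(abs(W[...,1])<.5)
    k,l,s,c=cv2.connectedComponentsWithStats(m.astype(np.uint8))
    for i in range(1,k):
        if s[i,4]>60:
            q=W[l==i]; r=cv2.minAreaRect((q[:,:2]*1000).astype(np.float32)); print("top",s[i,4],c[i].round(),q.mean(0).round(4),np.round(r[0],1),np.round(r[1],1),round(r[2],1))
    # orange handle
    m=(hsv[...,0]<12)&(hsv[...,1]>200)&(hsv[...,2]>120)&(z>.08)&(z<.2)&(W[...,0]>.2)
    k,l,s,c=cv2.connectedComponentsWithStats(m.astype(np.uint8))
    for i in range(1,k):
        if s[i,4]>30:
            q=W[l==i]; t=q[q[:,2]>np.nanmax(q[:,2])-.004]; print("orange",c[i].round(),np.nanmin(q,0).round(3),np.nanmax(q,0).round(3),"top",len(t),((t.max(0)+t.min(0))/2).round(4))
    m=(abs(z-.08)<.004)&(hsv[...,2]<90)&(W[...,0]>.2)
    k,l,s,c=cv2.connectedComponentsWithStats(m.astype(np.uint8))
    for i in range(1,k):
        if s[i,4]>60: q=W[l==i]; print("stand",c[i].round(),q.min(0).round(3),q.max(0).round(3))
    # tray: gray pix rim
    m=(hsv[...,1]<60)&(abs(z-.025)<.004)&(W[...,0]>.2)
    k,l,s,c=cv2.connectedComponentsWithStats(m.astype(np.uint8),connectivity=8)
    for i in range(1,k):
        if s[i,4]>60: q=W[l==i]; r=cv2.minAreaRect((q[:,:2]*1000).astype(np.float32)); print("rim",s[i,4],c[i].round(),q[:,2].mean().round(4),np.round(r[0],1),np.round(r[1],1),round(r[2],1))
    m=(hsv[...,1]<60)&(abs(z-.006)<.004)&(W[...,0]>.2)
    k,l,s,c=cv2.connectedComponentsWithStats(m.astype(np.uint8),connectivity=8)
    i=1+s[1:,4].argmax(); q=W[l==i]; r=cv2.minAreaRect((q[:,:2]*1000).astype(np.float32)); print("floor",s[i,4],c[i].round(),q[:,2].mean().round(4),np.round(r[0],1),np.round(r[1],1),round(r[2],1))
E
python3 - <<'E'
import cv2
p=cv2.imread("pics/side0.png")[150:400,160:460]; q=cv2.imread("pics/scene0.png")[140:260,130:420]
cv2.imwrite("pics/c1.png",cv2.resize(p,(600,500),interpolation=cv2.INTER_CUBIC)); 
E
```

```text
scene
top 263 [345. 183.] [0.5272 0.1494 0.0949] [524.  149.9] [80.1 45.9] 0.8
top 253 [302. 184.] [0.5432 0.0339 0.095 ] [541.6  32.4] [79.2 45.2] 3.2
top 268 [386. 184.] [0.5267 0.2582 0.0951] [523.1 257.7] [76.3 46.9] 6.8
stand [249. 184.] [ 0.495 -0.144  0.076] [ 0.557 -0.086  0.084]
rim 73 [151. 175.] 0.0241 [ 443.7 -427.1] [  8.3 193.9] 89.1
rim 199 [208. 190.] 0.0236 [ 472.7 -265.7] [102.2 252.2] 88.7
rim 172 [166. 224.] 0.0241 [ 651.5 -321.5] [28.5 85.2] 13.7
floor 2847 [183. 185.] 0.0054 [ 457.  -328.9] [199.6 232.4] 89.9
side
top 551 [337. 231.] [0.5405 0.0354 0.0956] [538.8  33.7] [48.  71.4] 89.5
top 785 [350. 273.] [0.524  0.1497 0.0954] [522.1 148.8] [73.3 48.9] 3.0
top 1141 [355. 325.] [0.524  0.2596 0.0959] [522.2 258.2] [72.5 47.8] 5.9
stand [340. 198.] [ 0.494 -0.138  0.076] [ 0.554 -0.085  0.083]
rim 530 [358. 173.] 0.0241 [ 469.7 -324.2] [219.1 249. ] 89.6
rim 150 [288. 169.] 0.0253 [ 648.9 -320.8] [25.1 88.6] 13.6
floor 2440 [355. 174.] 0.0065 [ 467.9 -341.4] [237.6 182.7] 0.1
```

View pics/c1.png

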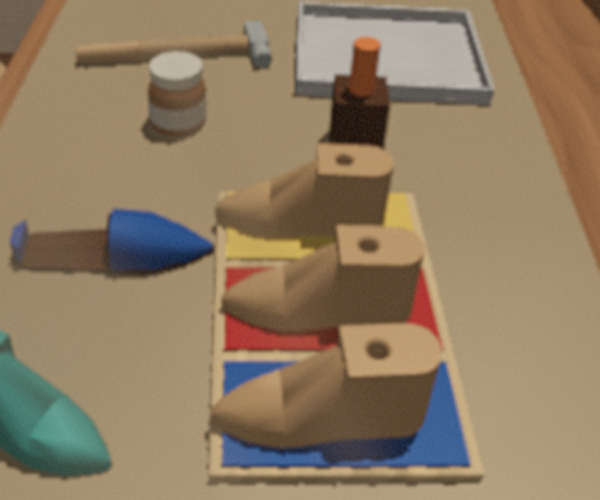

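```bash
python3 - <<'E'
from h import *
p=cv2.imread("pics/side0.png"); W=np.load("side0.npy"); hsv=cv2.cvtColor(p,cv2.COLOR_BGR2HSV)
c=env.read_camera("side"); K=np.array([[c["fx"],0,c["cx"]],[0,c["fy"],c["cy"]],[0,0,1]])
Rm=cv2.Rodrigues(np.array(c["rvec"],float))[0]; C=-Rm.T@np.array(c["tvec"],float).ravel()
for uv in((332.5,230),(344.5,272.5),(349,325)):
    a=cv2.undistortPoints(np.array([[uv]],float),K,np.array([c["k1"],0,0,0,0.]))[0,0]
    d=Rm.T@np.array([*a,1]); print("bore",(C+d*(.096-C[2])/d[2]).round(4))
q=W[168:193,334:352].reshape(-1,3)[(hsv[168:193,334:352,1]>180).ravel()]; print(q.min(0),q.max(0)); t=q[q[:,2]>.136]; print(len(t),t.mean(0))
delta([.5,.05,.33])
E
```

```text
bore [0.5486 0.0346 0.096 ]
bore [0.5326 0.1498 0.096 ]
bore [0.5325 0.2605 0.096 ]
[ 0.51162075 -0.11258875  0.09113409] [ 0.53722413 -0.10003008  0.13823141]
8 [ 0.52618706 -0.10430311  0.13724359]
dp cm [-43.67 -40.12 -10.77]
```

```bash
python3 -m jog '[{"dp":[-5,-5,-3],"twist":-8,"fingers":1},{"dp":[-9,-9,-6],"twist":-16,"fingers":1},{"dp":[-14,-13,-9],"twist":-24,"fingers":1},{"dp":[-19,-17,-10.8],"twist":-24,"fingers":1},{"dp":[-24,-22,-10.8],"twist":-24,"fingers":1},{"dp":[-29,-27,-10.8],"twist":-24,"fingers":1},{"dp":[-34,-31,-10.8],"twist":-24,"fingers":1},{"dp":[-39,-36,-10.8],"twist":-24,"fingers":1}]'
python3 -m jog '[{"dp":[-4.7,-4.1,0],"twist":0,"fingers":1},{"dp":[-4.7,-4.1,0],"twist":0,"fingers":1}]'
python3 - <<'E'
from h import *
st()
p,W=cam("wrist"); cv2.imwrite("pics/w1.png",p); np.save("w1.npy",W)
E
```

```text
time_s: 1.15
tool_pos: [0.4545, 0.1532, 0.3303]
tool_rot: [180.0, 0.0, -179.9]
force: [0.9, 0.7, 0.7]
grip_width: 0.0871
grasp_force: 0.0
time_s: 1.4
tool_pos: [0.5032, 0.1091, 0.3299]
tool_rot: [-179.9, 0.0, 179.5]
force: [-0.1, 0.9, 0.2]
grip_width: 0.0871
grasp_force: 0.0
{'time_s': 1.4, 'tool_pos': [0.5032, 0.1091, 0.3299], 'tool_rot': [-179.8801, 0.0225, 179.5229], 'force': [-0.1165, 0.9113, 0.182], 'grip_width': 0.0871, 'grasp_force': 0.0, 'qpos': [-34.5664, -0.4747, 19.2544, 92.5365, 0.2781, 87.9227, 74.2]}
```

View pics/w1.png

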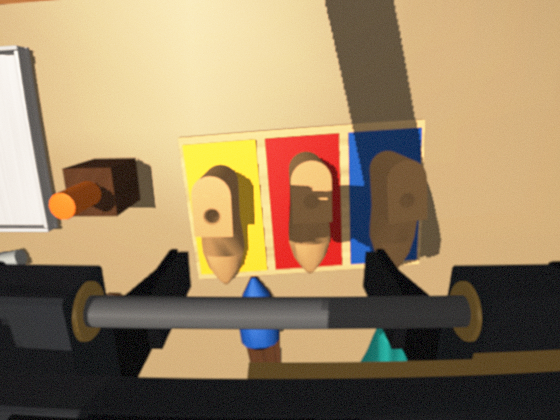

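Wrist view: bores at about (212,215) yellow, (311,199) red and (407,199) blue. The handle top is at about (63,205).

```bash
cat >> h.py <<'E'
def ray(n,pts,z,c=None):
    c=c or env.read_camera(n); K=np.array([[c["fx"],0,c["cx"]],[0,c["fy"],c["cy"]],[0,0,1]])
    Rm=cv2.Rodrigues(np.array(c["rvec"],float))[0]; C=-Rm.T@np.array(c["tvec"],float).ravel()
    out=[]
    for uv in pts:
        a=cv2.undistortPoints(np.array([[uv]],float),K,np.array([c["k1"],0,0,0,0.]))[0,0]
        d=Rm.T@np.array([*a,1]); out.append((C+d*(z-C[2])/d[2]).round(4))
    return np.array(out)
def dark(p,u,v,r=12):
    g=cv2.cvtColor(p,cv2.COLOR_BGR2GRAY)[v-r:v+r+1,u-r:u+r+1].astype(float)
    g=cv2.GaussianBlur(g,(3,3),0); m=(g<(g.min()+np.median(g))/2).astype(np.uint8)
    k,l,s,c=cv2.connectedComponentsWithStats(m); i=1+np.argmin([np.hypot(*(c[j]-r))+(s[j,4]<15)*99 for j in range(1,k)])
    return (u-r+c[i][0],v-r+c[i][1]),s[i]
E
python3 - <<'E'
from h import *
p=cv2.imread("pics/w1.png"); W=np.load("w1.npy")
B=[dark(p,*x) for x in((212,215),(311,199),(407,199))]; print(B)
print(ray("wrist",[b[0] for b in B],.096))
hsv=cv2.cvtColor(p,cv2.COLOR_BGR2HSV)
m=(abs(W[...,2]-.139)<.004)&(hsv[...,1]>180); m[:,150:]=0; v,u=np.nonzero(m); print(len(v),u.min(),u.max(),v.min(),v.max())
print(ray("wrist",[((u.min()+u.max())/2,(v.min()+v.max())/2)],.140),W[m].mean(0))
for y0,y1 in((0,.09),(.09,.2),(.2,.32)):
    q=W[(abs(W[...,2]-.096)<.004)&(W[...,1]>y0)&(W[...,1]<y1)]; r=cv2.minAreaRect((q[:,:2]*1000).astype(np.float32)); print(len(q),q.mean(0).round(4),r)
E
```

```text
[((np.float64(211.52866242038218), np.float64(215.61783439490446)), array([  5,   6,  14,  14, 157], dtype=int32)), ((np.float64(311.05988023952096), np.float64(201.19760479041915)), array([  5,   7,  16,  15, 167], dtype=int32)), ((np.float64(406.8732394366197), np.float64(199.57042253521126)), array([  5,   6,  14,  14, 142], dtype=int32))]
[[0.548  0.0367 0.096 ]
 [0.5312 0.1517 0.096 ]
 [0.5296 0.2623 0.096 ]]
582 49 76 192 218
[[ 0.5218 -0.1092  0.14  ]] [ 0.52331194 -0.11571657  0.13915076]
2133 [0.5401 0.0325 0.0955] ((539.7021484375, 32.1680793762207), (73.30943298339844, 46.740047454833984), 0.4762416481971741)
2191 [0.5238 0.1476 0.0955] ((523.4296264648438, 147.58688354492188), (73.23907470703125, 46.20073318481445), 2.859752893447876)
2207 [0.5233 0.2568 0.0954] ((522.7047729492188, 257.26104736328125), (73.97106170654297, 47.17204284667969), 6.3865485191345215)
```

```bash
python3 - <<'E'
from h import *
for _ in range(2):
    st(); c=env.read_camera("wrist")
p=c["pixels"]
B=[dark(p,*x) for x in((212,215),(311,199),(407,199))]; print([b[0] for b in B])
b=ray("wrist",[b[0] for b in B],.096,c); print(b)
hsv=cv2.cvtColor(p,cv2.COLOR_BGR2HSV)
m=(hsv[...,0]<14)&(hsv[...,1]>180)&(hsv[...,2]>200); m[:,100:]=0;m[:180]=0;m[230:]=0
v,u=np.nonzero(m); print(u.min(),u.max(),v.min(),v.max())
print(ray("wrist",[((49+76)/2,205)],.140,c))
st()
E
```

```text
{'time_s': 1.55, 'tool_pos': [0.5004, 0.1153, 0.33], 'tool_rot': [179.9784, -0.0595, -179.8682], 'force': [0.0136, -0.2265, -0.5826], 'grip_width': 0.0871, 'grasp_force': 0.0, 'qpos': [-34.8041, -0.5995, 18.8207, 92.6443, 0.1565, 87.9745, 74.1417]}
{'time_s': 1.6, 'tool_pos': [0.5003, 0.1157, 0.3301], 'tool_rot': [179.977, -0.0428, -179.8014], 'force': [-0.8499, -0.8105, -0.3318], 'grip_width': 0.0869, 'grasp_force': 0.0, 'qpos': [-34.8335, -0.6189, 18.7877, 92.6492, 0.1656, 87.9716, 74.1458]}
[(np.float64(205.08333333333334), np.float64(217.65972222222223)), (np.float64(304.45), np.float64(204.44375)), (np.float64(400.072), np.float64(203.488))]
[[0.5498 0.0331 0.096 ]
 [0.5335 0.1481 0.096 ]
 [0.5319 0.2588 0.096 ]]
42 68 193 219
[[ 0.5222 -0.1076  0.14  ]]
{'time_s': 1.65, 'tool_pos': [0.5002, 0.1158, 0.3302], 'tool_rot': [179.9817, -0.0282, -179.7731], 'force': [-0.8171, -0.6706, 0.4121], 'grip_width': 0.087, 'grasp_force': 0.0, 'qpos': [-34.8476, -0.6336, 18.78, 92.6509, 0.1788, 87.971, 74.1518]}
```

```bash
python3 -m jog '[{"dp":[-0.5,-5,3],"twist":0,"fingers":1},{"dp":[-1,-11,6],"twist":0,"fingers":1},{"dp":[-1.8,-17,9],"twist":0,"fingers":1},{"dp":[-2.4,-21,11],"twist":0,"fingers":1},{"dp":[-2.4,-23.1,13],"twist":0,"fingers":1},{"dp":[-2.4,-23.1,13],"twist":0,"fingers":1},{"dp":[-2.4,-23.1,13],"twist":0,"fingers":1}]'
python3 - <<'E'
from h import *
c=env.read_camera("wrist"); cv2.imwrite("pics/w2.png",c["pixels"])
delta([.5245,-.115,.0913])
p,W=cam("scene"); cv2.imwrite("pics/s2.png",p)
E
```

```text
time_s: 2.52
tool_pos: [0.526, -0.1144, 0.2011]
tool_rot: [179.9, 0.1, -179.8]
force: [-0.9, 0.4, 0.4]
grip_width: 0.0871
grasp_force: 0.0
dp cm [ 0.19 -0.08 11.01]
```

View pics/w2.png

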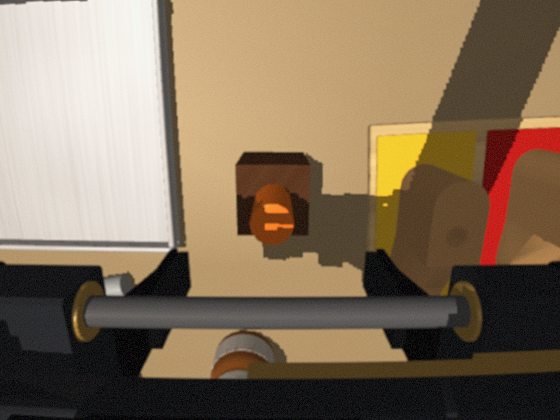

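The handle is centred between the fingers at about (272,215), so I descend.

```bash
python3 -m jog '[{"dp":[0.1,-0.1,4],"twist":0,"fingers":1},{"dp":[0.1,-0.1,8],"twist":0,"fingers":1},{"dp":[0.1,-0.1,10.5],"twist":0,"fingers":1},{"dp":[0.1,-0.1,11],"twist":0,"fingers":1},{"dp":[0.1,-0.1,11],"twist":0,"fingers":0.3},{"dp":[0.1,-0.1,11],"twist":0,"fingers":0.2},{"dp":[0.1,-0.1,11],"twist":0,"fingers":0.1},{"dp":[0.1,-0.1,11],"twist":0,"fingers":0.1}]' 30
python3 -m jog '[{"dp":[0,0,0],"twist":0,"fingers":0.1},{"dp":[0,0,-4],"twist":0,"fingers":0.1},{"dp":[0,0,-8],"twist":0,"fingers":0.1},{"dp":[0,0,-12],"twist":0,"fingers":0.1},{"dp":[0,0,-12],"twist":0,"fingers":0.1},{"dp":[0,0,-12],"twist":0,"fingers":0.1},{"dp":[0,0,-12],"twist":0,"fingers":0.1}]'
python3 - <<'E'
from h import *
st()
for n in("scene","side"):
    p,W=cam(n); np.save(n+"3.npy",W); cv2.imwrite(f"pics/{n}3.png",p)
    f=(W[...,2]>.05)&(W[...,2]<.2)&(W[...,0]>.49)&(W[...,0]<.57)&(abs(W[...,1]+.115)<.04)
    hsv=cv2.cvtColor(p,cv2.COLOR_BGR2HSV)
    for z0 in np.arange(.08,.2,.01):
        q=W[f&(abs(W[...,2]-z0)<.005)]
        if len(q)>2: print(n,z0.round(3),len(q),q.mean(0).round(4),np.ptp(q,0).round(3))
E
```

```text
time_s: 3.62
tool_pos: [0.5247, -0.1177, 0.0909]
tool_rot: [180.0, 0.1, -179.9]
force: [-0.7, 0.5, 0.4]
grip_width: 0.0549
grasp_force: 0.0
time_s: 4.5
tool_pos: [0.5235, -0.1175, 0.2089]
tool_rot: [180.0, -0.1, -179.9]
force: [-0.5, -0.1, -0.2]
grip_width: 0.0089
grasp_force: 0.0
{'time_s': 4.5, 'tool_pos': [0.5235, -0.1175, 0.2089], 'tool_rot': [179.9941, -0.1401, -179.9321], 'force': [-0.5081, -0.094, -0.235], 'grip_width': 0.0089, 'grasp_force': 0.0, 'qpos': [-20.947, 5.0776, 32.7916, 101.3909, -2.8275, 74.4939, 102.5731]}
scene 0.08 236 [ 0.532 -0.115  0.079] [0.07  0.061 0.009]
scene 0.09 31 [ 0.5349 -0.1127  0.0904] [0.017 0.037 0.009]
scene 0.1 31 [ 0.5358 -0.1146  0.1002] [0.018 0.027 0.01 ]
scene 0.11 29 [ 0.5354 -0.1144  0.11  ] [0.016 0.028 0.009]
scene 0.12 32 [ 0.5351 -0.1151  0.1194] [0.013 0.028 0.009]
scene 0.13 33 [ 0.5344 -0.1135  0.13  ] [0.029 0.028 0.01 ]
scene 0.14 66 [ 0.5273 -0.116   0.1383] [0.032 0.028 0.007]
side 0.08 349 [ 0.5248 -0.1079  0.0797] [0.061 0.065 0.01 ]
side 0.09 49 [ 0.5247 -0.1055  0.09  ] [0.027 0.012 0.01 ]
side 0.1 54 [ 0.5249 -0.106   0.1   ] [0.029 0.016 0.01 ]
side 0.11 50 [ 0.5245 -0.1058  0.1097] [0.028 0.019 0.009]
side 0.12 56 [ 0.5251 -0.1057  0.1198] [0.029 0.014 0.01 ]
side 0.13 54 [ 0.5255 -0.1056  0.13  ] [0.028 0.02  0.01 ]
side 0.14 97 [ 0.5242 -0.1131  0.1393] [0.028 0.029 0.007]
```

The fingers are slower than I allowed for, so I lifted before they closed. Nothing was disturbed, and I will retry.

```bash
python3 -m jog '[{"dp":[0,0.1,0],"twist":0,"fingers":0.8},{"dp":[0,0.2,0],"twist":0,"fingers":0.8},{"dp":[0,0.2,0],"twist":0,"fingers":0.8},{"dp":[0,0.2,0],"twist":0,"fingers":0.8},{"dp":[0,0.2,0],"twist":0,"fingers":0.8},{"dp":[0,0.2,2],"twist":0,"fingers":0.8},{"dp":[0,0.2,4],"twist":0,"fingers":0.8}]'
python3 -m jog '[{"dp":[0,0,2],"twist":0,"fingers":0.8},{"dp":[0,0,5],"twist":0,"fingers":0.8},{"dp":[0,0,7.2],"twist":0,"fingers":0.8},{"dp":[0,0,7.8],"twist":0,"fingers":0.8},{"dp":[0,0,7.8],"twist":0,"fingers":0.2},{"dp":[0,0,7.8],"twist":0,"fingers":0.2},{"dp":[0,0,7.8],"twist":0,"fingers":0.2},{"dp":[0,0,7.8],"twist":0,"fingers":0.2}]' 30
python3 -m jog '[{"dp":[0,0,0],"twist":0,"fingers":0.2},{"dp":[0,0,0],"twist":0,"fingers":0.2},{"dp":[0,0,0],"twist":0,"fingers":0.2}]'
```

```text
time_s: 5.48
tool_pos: [0.5246, -0.1157, 0.1701]
tool_rot: [180.0, 0.1, -179.9]
force: [0.4, -0.1, -0.9]
grip_width: 0.0668
grasp_force: 0.0
time_s: 6.48
tool_pos: [0.5247, -0.1157, 0.0928]
tool_rot: [180.0, 0.1, -179.9]
force: [-0.4, 1.0, -0.3]
grip_width: 0.0381
grasp_force: 0.0
time_s: 6.85
tool_pos: [0.5245, -0.1159, 0.0926]
tool_rot: [-180.0, 0.0, -179.9]
force: [-0.4, -1.8, 4.1]
grip_width: 0.0292
grasp_force: 30.0
```

```bash
python3 -m jog '[{"dp":[0,0,-3],"twist":0,"fingers":0.2},{"dp":[0,0,-7],"twist":0,"fingers":0.2},{"dp":[0,0,-11],"twist":0,"fingers":0.2},{"dp":[0,0,-12.3],"twist":0,"fingers":0.2},{"dp":[0,0,-12.3],"twist":0,"fingers":0.2},{"dp":[0,0,-12.3],"twist":0,"fingers":0.2}]'
python3 - <<'E'
from h import *
o=st()
for n in("scene","side"):
    p,W=cam(n); np.save(n+"4.npy",W); cv2.imwrite(f"pics/{n}4.png",p)
    x,y,_=o["tool_pos"]
    f=(W[...,2]>.1)&(W[...,2]<.26)&(abs(W[...,0]-x)<.03)&(abs(W[...,1]-y)<.02)
    for z0 in np.arange(.1,.25,.01):
        q=W[f&(abs(W[...,2]-z0)<.005)]
        if len(q)>2: print(n,z0.round(3),len(q),q.mean(0).round(4),np.ptp(q,0).round(3))
E
```

```text
time_s: 7.6
tool_pos: [0.5232, -0.1154, 0.2134]
tool_rot: [180.0, -0.2, -179.9]
force: [-0.2, 0.2, -1.4]
grip_width: 0.0294
grasp_force: 30.0
{'time_s': 7.6, 'tool_pos': [0.5232, -0.1154, 0.2134], 'tool_rot': [179.9874, -0.1741, -179.9312], 'force': [-0.2353, 0.168, -1.38], 'grip_width': 0.0294, 'grasp_force': 29.9999, 'qpos': [-21.3333, 4.8363, 32.9051, 101.0916, -2.694, 75.0342, 102.2517]}
scene 0.13 3 [ 0.5265 -0.113   0.1325] [0.006 0.005 0.001]
scene 0.14 13 [ 0.5252 -0.1138  0.1397] [0.013 0.009 0.01 ]
scene 0.15 13 [ 0.5254 -0.1136  0.1499] [0.009 0.008 0.009]
scene 0.16 8 [ 0.5242 -0.1135  0.1576] [0.009 0.008 0.006]
scene 0.17 14 [ 0.526  -0.1143  0.1701] [0.008 0.009 0.009]
scene 0.18 10 [ 0.5256 -0.1135  0.1805] [0.005 0.008 0.007]
scene 0.19 10 [ 0.5273 -0.1135  0.1891] [0.009 0.008 0.007]
scene 0.2 14 [ 0.5333 -0.1142  0.2017] [0.011 0.027 0.006]
scene 0.21 41 [ 0.5336 -0.1145  0.2099] [0.019 0.035 0.01 ]
scene 0.22 49 [ 0.5344 -0.115   0.2202] [0.013 0.038 0.009]
scene 0.23 53 [ 0.5339 -0.1146  0.2299] [0.013 0.039 0.01 ]
scene 0.24 53 [ 0.533  -0.115   0.2398] [0.018 0.04  0.009]
side 0.13 3 [ 0.5216 -0.1119  0.1333] [0.004 0.003 0.002]
side 0.14 21 [ 0.5225 -0.1114  0.14  ] [0.009 0.009 0.009]
side 0.15 18 [ 0.5222 -0.111   0.1505] [0.008 0.006 0.01 ]
side 0.16 19 [ 0.5225 -0.1114  0.1599] [0.009 0.007 0.008]
side 0.17 20 [ 0.5223 -0.1111  0.1698] [0.01  0.007 0.01 ]
side 0.18 21 [ 0.5226 -0.1117  0.1798] [0.009 0.005 0.01 ]
side 0.19 21 [ 0.5221 -0.1109  0.1899] [0.009 0.009 0.009]
side 0.2 24 [ 0.5224 -0.1044  0.2022] [0.027 0.011 0.009]
side 0.21 29 [ 0.526  -0.1042  0.2082] [0.028 0.013 0.009]
side 0.22 19 [ 0.5309 -0.1092  0.2204] [0.029 0.012 0.009]
side 0.23 11 [ 0.5274 -0.1089  0.2306] [0.029 0.006 0.007]
side 0.24 17 [ 0.5335 -0.1091  0.2399] [0.028 0.01  0.009]
```

```bash
python3 -m jog '[{"dp":[-0.2,4,0],"twist":0,"fingers":0.2},{"dp":[-0.4,10,0],"twist":0,"fingers":0.2},{"dp":[-0.6,16,0],"twist":0,"fingers":0.2},{"dp":[-0.8,21,0],"twist":0,"fingers":0.2},{"dp":[-1,25,0],"twist":0,"fingers":0.2},{"dp":[-1,26.3,0],"twist":0,"fingers":0.2},{"dp":[-1,26.3,0],"twist":0,"fingers":0.2},{"dp":[-1,26.3,0],"twist":0,"fingers":0.2}]'
cat >> h.py <<'E'
def pin():
    o=env.get_obs(); x,y,z=o["tool_pos"]
    for n in("scene","side"):
        p,W=cam(n); f=(W[...,2]>z-.075)&(W[...,2]<z-.03)&(abs(W[...,0]-x)<.02)&(abs(W[...,1]-y)<.02)
        q=W[f]; print(n,"pin-tcp",(np.median(q,0)-o["tool_pos"]).round(4),len(q)); cv2.imwrite(f"pics/{n}_l.png",p)
    return o
E
python3 - <<'E'
from h import *
pin(); st(); delta([.5335,.148,.2134])
p=cv2.imread("pics/side_l.png")[130:330,240:460]; cv2.imwrite("pics/c5.png",cv2.resize(p,(660,600),interpolation=cv2.INTER_CUBIC))
E
```

```text
time_s: 8.7
tool_pos: [0.5342, 0.145, 0.2151]
tool_rot: [-179.9, -0.0, 179.9]
force: [0.1, 1.1, -0.7]
grip_width: 0.0295
grasp_force: 30.0
scene pin-tcp [ 0.0019  0.0016 -0.0533] 53
side pin-tcp [ 0.      0.0046 -0.0524] 137
{'time_s': 8.8, 'tool_pos': [0.5343, 0.1452, 0.2154], 'tool_rot': [-179.9778, 0.0083, 179.8905], 'force': [-0.4201, 0.7141, -1.7927], 'grip_width': 0.0292, 'grasp_force': 29.9998, 'qpos': [-36.8803, 6.7978, 20.5856, 98.3683, -2.4418, 75.2755, 74.084]}
dp cm [0.08 0.28 0.2 ]
```

View pics/c5.png

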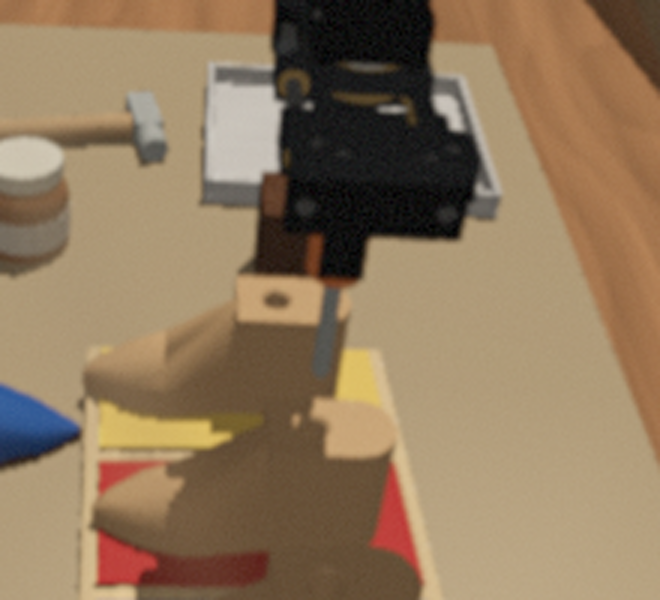

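```bash
python3 -m jog '[{"dp":[0.1,0.3,0],"twist":0,"fingers":0.2},{"dp":[0.1,0.3,1.5],"twist":0,"fingers":0.2},{"dp":[0.1,0.3,2.7],"twist":0,"fingers":0.2},{"dp":[0.1,0.3,2.7],"twist":0,"fingers":0.2},{"dp":[0.1,0.3,2.7],"twist":0,"fingers":0.2}]'
python3 - <<'E'
from h import *
pin(); st(); delta([.5335,.148,.1])
E
```

```text
time_s: 9.43
tool_pos: [0.5331, 0.1503, 0.1883]
tool_rot: [-180.0, 0.0, -179.9]
force: [-0.3, -0.0, -0.8]
grip_width: 0.0292
grasp_force: 30.0
scene pin-tcp [ 0.0023  0.0015 -0.051 ] 53
side pin-tcp [ 0.0001  0.0046 -0.0517] 133
{'time_s': 9.525, 'tool_pos': [0.5333, 0.1503, 0.1887], 'tool_rot': [179.9852, 0.0454, -179.9404], 'force': [0.3777, -0.3535, -1.3147], 'grip_width': 0.0294, 'grasp_force': 30.0, 'qpos': [-37.0198, 7.8001, 20.3037, 100.4062, -2.8354, 72.2455, 74.0339]}
dp cm [-0.01 -0.24  8.87]
```

```bash
python3 -m jog '[{"dp":[0,-0.2,0],"twist":0,"fingers":0.2},{"dp":[0,-0.2,0.6],"twist":0,"fingers":0.2},{"dp":[0,-0.2,1.2],"twist":0,"fingers":0.2},{"dp":[0,-0.2,1.8],"twist":0,"fingers":0.2},{"dp":[0,-0.2,1.8],"twist":0,"fingers":0.2}]'
```

```text
time_s: 10.15
tool_pos: [0.5325, 0.1482, 0.1695]
tool_rot: [-180.0, -0.1, -179.9]
force: [1.0, -0.2, -1.4]
grip_width: 0.0292
grasp_force: 30.0
```

The tip is 10 mm inside with no contact force. Next I go deeper.

```bash
python3 -m jog '[{"dp":[0,0,1],"twist":0,"fingers":0.2},{"dp":[0,0,2],"twist":0,"fingers":0.2},{"dp":[0,0,2.8],"twist":0,"fingers":0.2},{"dp":[0,0,3.2],"twist":0,"fingers":0.2},{"dp":[0,0,3.5],"twist":0,"fingers":0.2},{"dp":[0,0,3.8],"twist":0,"fingers":0.2}]'
```

```text
time_s: 10.9
tool_pos: [0.5332, 0.1484, 0.1324]
tool_rot: [180.0, 0.0, -179.9]
force: [-1.5, -0.8, -1.7]
grip_width: 0.0298
grasp_force: 30.0
```

```bash
python3 -m jog '[{"dp":[0,0,0.5],"twist":0,"fingers":0.2},{"dp":[0,0,1],"twist":0,"fingers":0.2},{"dp":[0,0,1.3],"twist":0,"fingers":0.2},{"dp":[0,0,1.3],"twist":0,"fingers":0.2}]'
```

```text
time_s: 11.4
tool_pos: [0.5328, 0.1483, 0.119]
tool_rot: [-180.0, -0.0, -179.9]
force: [0.4, 0.1, -0.7]
grip_width: 0.0296
grasp_force: 30.0
```

Red is through-bored. Yellow is next.

```bash
python3 -m jog '[{"dp":[0,0,-4],"twist":0,"fingers":0.2},{"dp":[0,0,-8],"twist":0,"fingers":0.2},{"dp":[0,0,-9.5],"twist":0,"fingers":0.2},{"dp":[-0.5,-3,-9.5],"twist":0,"fingers":0.2},{"dp":[-1,-7.5,-9.5],"twist":0,"fingers":0.2},{"dp":[-1.65,-11,-9.5],"twist":0,"fingers":0.2},{"dp":[-1.65,-11.5,-9.5],"twist":0,"fingers":0.2},{"dp":[-1.65,-11.5,-9.5],"twist":0,"fingers":0.2}]'
python3 -m jog '[{"dp":[0,0,1],"twist":0,"fingers":0.2},{"dp":[0,0,2.5],"twist":0,"fingers":0.2},{"dp":[0,0,2.5],"twist":0,"fingers":0.2}]'
python3 - <<'E'
from h import *
pin(); st(); delta([.5493,.0333,.14])
E
```

```text
time_s: 12.4
tool_pos: [0.5492, 0.0337, 0.2136]
tool_rot: [180.0, -0.1, -180.0]
force: [0.3, 1.1, -0.6]
grip_width: 0.0296
grasp_force: 30.0
time_s: 12.78
tool_pos: [0.5482, 0.034, 0.1871]
tool_rot: [-180.0, -0.2, -179.9]
force: [0.7, 0.3, -0.8]
grip_width: 0.0297
grasp_force: 30.0
scene pin-tcp [ 0.0032  0.0002 -0.0529] 53
side pin-tcp [ 0.0001  0.0042 -0.0515] 106
{'time_s': 12.875, 'tool_pos': [0.5494, 0.0337, 0.1889], 'tool_rot': [-179.9876, -0.0439, -179.9019], 'force': [-1.164, 0.2197, -1.0157], 'grip_width': 0.0295, 'grasp_force': 30.0, 'qpos': [-29.7479, 7.528, 25.6413, 100.9732, -3.402, 72.3069, 86.8361]}
dp cm [ 0.01 -0.04  4.89]
```

```bash
python3 -m jog '[{"dp":[0,0,0.6],"twist":0,"fingers":0.2},{"dp":[0,0,1.2],"twist":0,"fingers":0.2},{"dp":[0,0,2],"twist":0,"fingers":0.2},{"dp":[0,0,2],"twist":0,"fingers":0.2}]'
```

```text
time_s: 13.38
tool_pos: [0.549, 0.0333, 0.1683]
tool_rot: [-180.0, -0.1, -179.9]
force: [-0.6, 0.1, -1.2]
grip_width: 0.0294
grasp_force: 30.0
```

```bash
python3 -m jog '[{"dp":[0,0,1],"twist":0,"fingers":0.2},{"dp":[0,0,2],"twist":0,"fingers":0.2},{"dp":[0,0,2.7],"twist":0,"fingers":0.2},{"dp":[0,0,3.1],"twist":0,"fingers":0.2},{"dp":[0,0,3.4],"twist":0,"fingers":0.2},{"dp":[0,0,3.7],"twist":0,"fingers":0.2}]'
```

```text
time_s: 14.12
tool_pos: [0.5516, 0.0335, 0.136]
tool_rot: [179.9, 0.2, -179.9]
force: [-4.3, -0.2, 24.3]
grip_width: 0.0295
grasp_force: 30.0
```

Yellow bottomed at 43 mm with 24 N, so it is the blind one. Blue next.

```bash
python3 -m jog '[{"dp":[0,0,-2],"twist":0,"fingers":0.2},{"dp":[0,0,-5],"twist":0,"fingers":0.2},{"dp":[0,0,-8.2],"twist":0,"fingers":0.2},{"dp":[0.3,4,-8.2],"twist":0,"fingers":0.2},{"dp":[0.7,9.5,-8.2],"twist":0,"fingers":0.2},{"dp":[1.2,15,-8.2],"twist":0,"fingers":0.2},{"dp":[1.7,20,-8.2],"twist":0,"fingers":0.2},{"dp":[1.7,22.6,-8.2],"twist":0,"fingers":0.2}]'
python3 -m jog '[{"dp":[0,0,0],"twist":0,"fingers":0.2},{"dp":[0,0,1.2],"twist":0,"fingers":0.2},{"dp":[0,0,2.5],"twist":0,"fingers":0.2},{"dp":[0,0,2.5],"twist":0,"fingers":0.2}]'
python3 - <<'E'
from h import *
pin(); st(); delta([.532,.259,.14])
E
```

```text
time_s: 15.12
tool_pos: [0.5313, 0.263, 0.2143]
tool_rot: [179.9, -0.0, -179.7]
force: [0.1, -0.0, -1.5]
grip_width: 0.0298
grasp_force: 30.0
time_s: 15.62
tool_pos: [0.5317, 0.2574, 0.1874]
tool_rot: [-179.9, -0.2, 179.9]
force: [-0.6, 0.2, -1.6]
grip_width: 0.029
grasp_force: 30.0
scene pin-tcp [ 0.0025 -0.0001 -0.0519] 55
side pin-tcp [ 0.      0.0045 -0.0515] 157
{'time_s': 15.725, 'tool_pos': [0.5325, 0.2585, 0.1891], 'tool_rot': [-179.9813, -0.0213, 179.9998], 'force': [0.4352, -0.1385, -1.3477], 'grip_width': 0.0295, 'grasp_force': 29.9999, 'qpos': [-42.7989, 12.4506, 16.5962, 94.9895, -3.682, 73.1238, 64.4995]}
dp cm [0.04 0.05 4.91]
```

```bash
python3 -m jog '[{"dp":[0,0,0.6],"twist":0,"fingers":0.2},{"dp":[0,0,1.2],"twist":0,"fingers":0.2},{"dp":[0,0,2],"twist":0,"fingers":0.2},{"dp":[0,0,2],"twist":0,"fingers":0.2}]'
```

```text
time_s: 16.23
tool_pos: [0.5318, 0.2591, 0.1683]
tool_rot: [-179.9, -0.1, -179.9]
force: [-1.1, 0.2, -0.5]
grip_width: 0.0293
grasp_force: 30.0
```

```bash
python3 -m jog '[{"dp":[0,0,1],"twist":0,"fingers":0.2},{"dp":[0,0,2],"twist":0,"fingers":0.2},{"dp":[0,0,2.7],"twist":0,"fingers":0.2},{"dp":[0,0,3.1],"twist":0,"fingers":0.2},{"dp":[0,0,3.7],"twist":0,"fingers":0.2},{"dp":[0,0,4.8],"twist":0,"fingers":0.2},{"dp":[0,0,4.8],"twist":0,"fingers":0.2}]'
```

```text
time_s: 17.1
tool_pos: [0.5316, 0.2589, 0.1201]
tool_rot: [-179.9, -0.1, -179.9]
force: [-1.3, 0.5, -1.7]
grip_width: 0.0296
grasp_force: 30.0
```

Blue is through-bored. A probe leaning in the yellow bore would crowd the gripper body next to red, so I stow it in its stand first, move the lasts, then set it.

```bash
python3 -m jog '[{"dp":[0,0,-4],"twist":0,"fingers":0.2},{"dp":[0,0,-8],"twist":0,"fingers":0.2},{"dp":[0,0,-9.6],"twist":0,"fingers":0.2},{"dp":[0.1,-4,-9.6],"twist":0,"fingers":0.2},{"dp":[0.2,-10,-9.6],"twist":0,"fingers":0.2},{"dp":[0.3,-16,-9.6],"twist":0,"fingers":0.2},{"dp":[0.5,-22,-9.6],"twist":0,"fingers":0.2},{"dp":[0.7,-28,-9.6],"twist":0,"fingers":0.2}]'
python3 -m jog '[{"dp":[0,-5,0],"twist":0,"fingers":0.2},{"dp":[0,-9,0],"twist":0,"fingers":0.2},{"dp":[0,-9.5,0],"twist":0,"fingers":0.2},{"dp":[0,-9.5,0],"twist":0,"fingers":0.2},{"dp":[0,-9.5,1.5],"twist":0,"fingers":0.2},{"dp":[0,-9.5,3.5],"twist":0,"fingers":0.2},{"dp":[0,-9.5,3.5],"twist":0,"fingers":0.2},{"dp":[0,-9.5,3.5],"twist":0,"fingers":0.2}]'
python3 - <<'E'
from h import *
delta([.5245,-.1157,.094])
E
```

```text
time_s: 18.1
tool_pos: [0.525, -0.0226, 0.2166]
tool_rot: [180.0, -0.0, -179.9]
force: [0.1, -0.5, -1.7]
grip_width: 0.0295
grasp_force: 30.0
time_s: 19.1
tool_pos: [0.526, -0.1149, 0.1824]
tool_rot: [180.0, 0.0, -179.9]
force: [0.3, -0.5, -1.7]
grip_width: 0.0295
grasp_force: 30.0
dp cm [ 0.15 -0.08  8.84]
```

```bash
python3 -m jog '[{"dp":[0.1,-0.1,1],"twist":0,"fingers":0.2},{"dp":[0.1,-0.1,2.5],"twist":0,"fingers":0.2},{"dp":[0.1,-0.1,4.5],"twist":0,"fingers":0.2},{"dp":[0.1,-0.1,7],"twist":0,"fingers":0.2},{"dp":[0.1,-0.1,8.4],"twist":0,"fingers":0.2},{"dp":[0.1,-0.1,8.7],"twist":0,"fingers":0.2},{"dp":[0.1,-0.1,8.7],"twist":0,"fingers":0.2}]'
```

```text
time_s: 19.98
tool_pos: [0.5252, -0.1168, 0.0956]
tool_rot: [-180.0, 0.0, -179.9]
force: [0.2, -0.1, -1.3]
grip_width: 0.0293
grasp_force: 30.0
```

```bash
python3 -m jog '[{"dp":[0,0,0],"twist":0,"fingers":0.8},{"dp":[0,0,0],"twist":0,"fingers":0.8},{"dp":[0,0,0],"twist":0,"fingers":1},{"dp":[0,0,0],"twist":0,"fingers":1},{"dp":[0,0,-2],"twist":0,"fingers":1},{"dp":[0,0,-5],"twist":0,"fingers":1},{"dp":[0,0,-8],"twist":0,"fingers":1},{"dp":[0,4,-9],"twist":0,"fingers":1}]'
python3 -m jog '[{"dp":[-0.3,5,0],"twist":-3,"fingers":1},{"dp":[-0.6,11,0],"twist":-6.5,"fingers":1},{"dp":[-1,17,0],"twist":-6.5,"fingers":1},{"dp":[-1.5,23,0],"twist":-6.5,"fingers":1},{"dp":[-1.9,29,0],"twist":-6.5,"fingers":1},{"dp":[-1.9,33.5,0],"twist":-6.5,"fingers":1},{"dp":[-1.9,33.5,0],"twist":-6.5,"fingers":1},{"dp":[-1.9,33.5,0],"twist":-6.5,"fingers":1}]'
python3 - <<'E'
from h import *
st(); delta([.544,.2602,.0473])
p,W=cam("scene"); cv2.imwrite("pics/s6.png",p)
z=W[...,2]; f=(abs(W[...,0]-.525)<.03)&(abs(W[...,1]+.115)<.03)&(z>.13)&(z<.15); print(W[f].mean(0),f.sum())
E
```

```text
time_s: 20.98
tool_pos: [0.5258, -0.0801, 0.1877]
tool_rot: [-179.9, 0.2, 179.7]
force: [0.8, 0.8, -0.3]
grip_width: 0.0864
grasp_force: 0.0
time_s: 21.98
tool_pos: [0.5436, 0.2574, 0.1851]
tool_rot: [-179.9, -0.0, -173.5]
force: [0.4, -1.2, 0.2]
grip_width: 0.0868
grasp_force: 0.0
{'time_s': 21.975, 'tool_pos': [0.5436, 0.2574, 0.1851], 'tool_rot': [-179.9335, -0.0096, -173.4621], 'force': [0.3924, -1.2108, 0.1563], 'grip_width': 0.0868, 'grasp_force': 0.0, 'qpos': [-42.7299, 13.7989, 17.4395, 93.9441, -4.2257, 72.9434, 72.0172]}
dp cm [-0.08  0.29 13.78]
[ 0.52956246 -0.11512607  0.13723013] 85
```

```bash
python3 -m jog '[{"dp":[0,0.2,4],"twist":0,"fingers":1},{"dp":[0,0.2,9],"twist":0,"fingers":1},{"dp":[0,0.2,12.5],"twist":0,"fingers":1},{"dp":[0,0.2,13.7],"twist":0,"fingers":0.9},{"dp":[0,0.2,13.7],"twist":0,"fingers":0.4},{"dp":[0,0.2,13.7],"twist":0,"fingers":0.4},{"dp":[0,0.2,13.7],"twist":0,"fingers":0.4},{"dp":[0,0.2,13.7],"twist":0,"fingers":0.4}]' 55
python3 -m jog '[{"dp":[0,0,0],"twist":0,"fingers":0.4},{"dp":[0,0,0],"twist":0,"fingers":0.4},{"dp":[0,0,0],"twist":0,"fingers":0.4},{"dp":[0,0,0],"twist":0,"fingers":0.4}]'
```

```text
time_s: 23.02
tool_pos: [0.5438, 0.2605, 0.0494]
tool_rot: [180.0, 0.1, -173.4]
force: [0.8, -1.7, 0.7]
grip_width: 0.0461
grasp_force: 0.8
time_s: 23.52
tool_pos: [0.5438, 0.2604, 0.0493]
tool_rot: [180.0, 0.1, -173.4]
force: [-1.5, -0.8, 5.7]
grip_width: 0.0461
grasp_force: 55.0
```

```bash
python3 -m jog '[{"dp":[0,0,-1],"twist":0,"fingers":0.4},{"dp":[0,0,-4],"twist":0,"fingers":0.4},{"dp":[0,0,-8],"twist":0,"fingers":0.4},{"dp":[0,0,-12],"twist":0,"fingers":0.4},{"dp":[0,0,-16],"twist":0,"fingers":0.4},{"dp":[0,0,-17.6],"twist":0,"fingers":0.4},{"dp":[0,0,-17.6],"twist":0,"fingers":0.4}]'
python3 - <<'E'
from h import *
st(); delta([.4425,-.374,.225])
p,W=cam("side"); cv2.imwrite("pics/d7.png",p)
E
```

```text
time_s: 24.4
tool_pos: [0.5432, 0.2604, 0.2244]
tool_rot: [180.0, 0.0, -173.4]
force: [-0.1, -0.2, -4.8]
grip_width: 0.0456
grasp_force: 55.0
{'time_s': 24.4, 'tool_pos': [0.5432, 0.2604, 0.2244], 'tool_rot': [179.973, 0.0372, -173.4324], 'force': [-0.0785, -0.1992, -4.8332], 'grip_width': 0.0456, 'grasp_force': 54.9977, 'qpos': [-43.1098, 12.57, 17.5928, 90.8283, -3.882, 77.1566, 71.5153]}
dp cm [ 17.26 -61.88  -0.1 ]
```

View pics/d7.png

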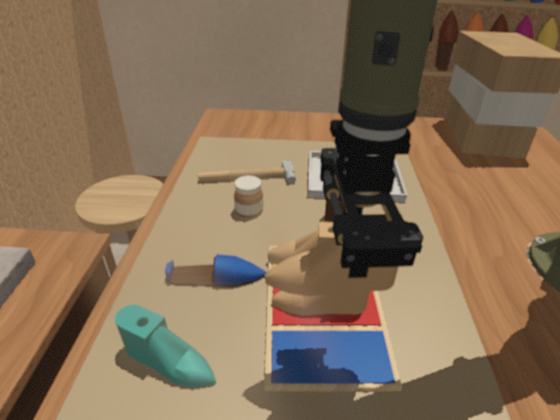

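The last is held level and clear of the others (toe near (275,275)). I carry it to the tray.

```bash
python3 -m jog '[{"dp":[0.8,-3,0],"twist":1,"fingers":0.4},{"dp":[2.2,-8,0],"twist":3,"fingers":0.4},{"dp":[3.9,-14,0],"twist":5,"fingers":0.4},{"dp":[5.4,-19.5,0],"twist":6.5,"fingers":0.4},{"dp":[7,-25,0],"twist":6.5,"fingers":0.4},{"dp":[8.5,-30.5,0],"twist":6.5,"fingers":0.4},{"dp":[10,-36,0],"twist":6.5,"fingers":0.4},{"dp":[11.6,-41.5,0],"twist":6.5,"fingers":0.4}]'
python3 - <<'E'
from h import *
st(); delta([.4425,-.374,.225])
E
```

```text
time_s: 25.45
tool_pos: [0.4736, -0.1665, 0.2222]
tool_rot: [180.0, -0.2, -179.9]
force: [1.7, -0.4, -4.3]
grip_width: 0.0452
grasp_force: 55.0
{'time_s': 25.45, 'tool_pos': [0.4736, -0.1665, 0.2222], 'tool_rot': [179.9682, -0.1751, -179.915], 'force': [1.6767, -0.4303, -4.284], 'grip_width': 0.0452, 'grasp_force': 54.9996, 'qpos': [-21.5213, -0.6831, 37.935, 104.7944, 0.4528, 75.9217, 106.3852]}
dp cm [  3.14 -20.75  -0.29]
```

```bash
python3 -m jog '[{"dp":[0.9,-5,0],"twist":0,"fingers":0.4},{"dp":[1.8,-10.5,0],"twist":0,"fingers":0.4},{"dp":[2.6,-16,0],"twist":0,"fingers":0.4},{"dp":[3.1,-19.5,0],"twist":0,"fingers":0.4},{"dp":[3.1,-20.7,0],"twist":0,"fingers":0.4},{"dp":[3.1,-20.7,3],"twist":0,"fingers":0.4},{"dp":[3.1,-20.7,7],"twist":0,"fingers":0.4},{"dp":[3.1,-20.7,10],"twist":0,"fingers":0.4}]'
python3 - <<'E'
from h import *
st(); delta([.4425,-.374,.0403])
p,W=cam("scene"); cv2.imwrite("pics/s8.png",p[100:310,80:360])
z=W[...,2]; f=(abs(W[...,0]-.45)<.16)&(abs(W[...,1]+.374)<.04)&(z>.04)&(z<.2)
q=W[f]; print("toe x",np.percentile(q[:,0],99),"zmin",np.percentile(q[:,2],1)); q=q[q[:,0]>.5]; print(q[:,1].mean())
E
```

```text
time_s: 26.45
tool_pos: [0.4441, -0.3696, 0.121]
tool_rot: [179.8, -0.2, -179.8]
force: [-1.1, 0.3, -3.6]
grip_width: 0.0455
grasp_force: 55.0
{'time_s': 26.45, 'tool_pos': [0.4441, -0.3696, 0.121], 'tool_rot': [179.8133, -0.1693, -179.844], 'force': [-1.0541, 0.3029, -3.6481], 'grip_width': 0.0455, 'grasp_force': 54.998, 'qpos': [-3.0345, 18.0447, 47.6781, 102.121, -14.4889, 66.4511, 139.3116]}
dp cm [ 0.14 -0.46  8.07]
toe x 0.5540333637432624 zmin 0.08687693339613295
-0.3620806634411806
```

```bash
python3 -m jog '[{"dp":[0,-0.2,1.5],"twist":0,"fingers":0.4},{"dp":[0,-0.2,3.5],"twist":0,"fingers":0.4},{"dp":[0,-0.2,5],"twist":0,"fingers":0.4},{"dp":[0,-0.2,6.5],"twist":0,"fingers":0.4},{"dp":[0,-0.2,7.2],"twist":0,"fingers":0.4},{"dp":[0,-0.2,7.2],"twist":0,"fingers":0.4},{"dp":[0,-0.2,7.2],"twist":0,"fingers":0.4}]'
```

```text
time_s: 27.38
tool_pos: [0.4449, -0.3747, 0.0529]
tool_rot: [-180.0, 0.1, -179.9]
force: [0.5, -0.2, -3.8]
grip_width: 0.0454
grasp_force: 55.0
```

```bash
python3 -m jog '[{"dp":[0,0,0.6],"twist":0,"fingers":0.4},{"dp":[0,0,1.1],"twist":0,"fingers":0.4},{"dp":[0,0,1.25],"twist":0,"fingers":0.4},{"dp":[0,0,1.25],"twist":0,"fingers":0.4}]'
```

```text
time_s: 27.88
tool_pos: [0.4446, -0.3743, 0.0398]
tool_rot: [180.0, 0.0, -179.9]
force: [0.7, 0.5, -3.7]
grip_width: 0.0456
grasp_force: 55.0
```

```bash
python3 -m jog '[{"dp":[0,0,0.1],"twist":0,"fingers":0.4},{"dp":[0,0,0.2],"twist":0,"fingers":0.4},{"dp":[0,0,0.2],"twist":0,"fingers":0.4}]'
```

```text
time_s: 28.25
tool_pos: [0.4448, -0.3745, 0.0394]
tool_rot: [180.0, 0.1, -179.9]
force: [-4.1, 3.1, 8.4]
grip_width: 0.0458
grasp_force: 55.0
```

It is on the floor. I release it and go to red.

```bash
python3 -m jog '[{"dp":[0,0,0],"twist":0,"fingers":0.75},{"dp":[0,0,0],"twist":0,"fingers":0.75},{"dp":[0,0,0],"twist":0,"fingers":0.75},{"dp":[0,0,-2],"twist":0,"fingers":0.75},{"dp":[0,0,-6],"twist":0,"fingers":0.75},{"dp":[0,0,-11],"twist":0,"fingers":0.75},{"dp":[-1,3,-15],"twist":0,"fingers":0.9},{"dp":[-2,8,-16],"twist":-2.9,"fingers":1}]'
python3 - <<'E'
from h import *
st(); delta([.545,.1491,.2])
p,W=cam("scene"); cv2.imwrite("pics/s9.png",cv2.resize(p[100:310,80:420],(680,420)))
z=W[...,2]; q=W[(abs(W[...,0]-.43)<.08)&(abs(W[...,1]+.374)<.05)&(abs(z-.086)<.006)]
print(len(q),q.mean(0)); r=cv2.minAreaRect((q[:,:2]*1000).astype(np.float32)); print(r)
E
```

```text
time_s: 29.25
tool_pos: [0.4654, -0.2968, 0.2023]
tool_rot: [-179.8, 0.3, -177.3]
force: [1.5, 1.3, 0.5]
grip_width: 0.0777
grasp_force: 0.0
{'time_s': 29.25, 'tool_pos': [0.4654, -0.2968, 0.2023], 'tool_rot': [-179.778, 0.3447, -177.2579], 'force': [1.4879, 1.2909, 0.5428], 'grip_width': 0.0777, 'grasp_force': 0.0, 'qpos': [-13.7331, 8.2212, 47.9013, 100.6992, -6.3832, 73.4544, 128.396]}
dp cm [-10.08  44.16   0.12]
237 [ 0.42619509 -0.3724043   0.08522121]
((422.04315185546875, -372.17437744140625), (48.60618209838867, 77.09729766845703), 89.4322738647461)
```

View pics/s9.png

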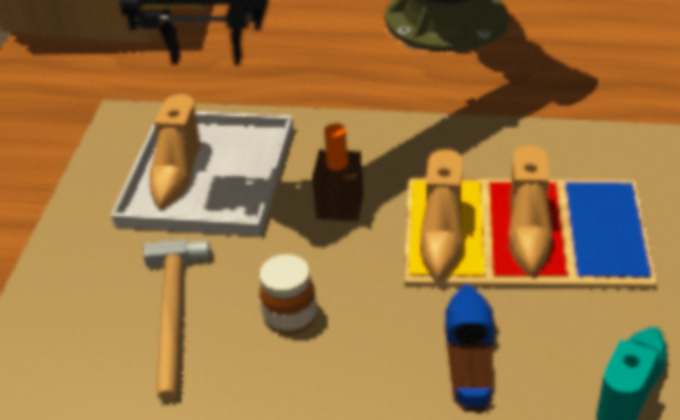

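The first last stands upright in the tray at (175,150) in the crop. The probe is in its stand, and red and yellow are undisturbed.

```bash
python3 -m jog '[{"dp":[-1.3,5.5,0],"twist":0,"fingers":1},{"dp":[-2.7,11.5,0],"twist":0,"fingers":1},{"dp":[-4,17.5,0],"twist":0,"fingers":1},{"dp":[-5.4,23.5,0],"twist":0,"fingers":1},{"dp":[-6.8,29.5,0],"twist":0,"fingers":1},{"dp":[-8.2,35.5,0],"twist":0,"fingers":1},{"dp":[-9.5,41,0],"twist":0,"fingers":1},{"dp":[-10,43,0],"twist":0,"fingers":1}]'
python3 -m jog '[{"dp":[0,0,0],"twist":0,"fingers":1},{"dp":[0,0,0],"twist":0,"fingers":1}]'
python3 - <<'E'
from h import *
delta([.545,.1491,.0473])
p,W=cam("scene")
q=W[(abs(W[...,0]-.53)<.08)&(abs(W[...,1]-.15)<.05)&(abs(W[...,2]-.096)<.006)]
if len(q)>20: print(len(q),q.mean(0),cv2.minAreaRect((q[:,:2]*1000).astype(np.float32)))
E
```

```text
time_s: 30.3
tool_pos: [0.5421, 0.1447, 0.1986]
tool_rot: [179.9, 0.0, -176.7]
force: [-0.1, -0.2, 0.1]
grip_width: 0.0873
grasp_force: 0.0
time_s: 30.55
tool_pos: [0.5424, 0.1376, 0.1983]
tool_rot: [-179.9, 0.0, -177.2]
force: [0.4, -0.5, 0.2]
grip_width: 0.087
grasp_force: 0.0
dp cm [-0.31  1.15 15.09]
283 [0.52584534 0.14879999 0.09480032] ((521.3512573242188, 149.64344787597656), (82.16697692871094, 45.67434310913086), 0.920882523059845)
```

```bash
python3 -m jog '[{"dp":[-0.2,0.8,2],"twist":0,"fingers":1},{"dp":[-0.3,1.1,6],"twist":0,"fingers":1},{"dp":[-0.3,1.1,11],"twist":0,"fingers":1},{"dp":[-0.3,1.1,14.2],"twist":0,"fingers":1},{"dp":[-0.3,1.1,14.9],"twist":0,"fingers":0.6},{"dp":[-0.3,1.1,14.9],"twist":0,"fingers":0.4},{"dp":[-0.3,1.1,14.9],"twist":0,"fingers":0.4},{"dp":[-0.3,1.1,14.9],"twist":0,"fingers":0.4}]'
python3 -m jog '[{"dp":[0,0,0],"twist":0,"fingers":0.4},{"dp":[0,0,0],"twist":0,"fingers":0.4},{"dp":[0,0,0],"twist":0,"fingers":0.4},{"dp":[0,0,0],"twist":0,"fingers":0.4},{"dp":[0,0,0],"twist":0,"fingers":0.4},{"dp":[0,0,0],"twist":0,"fingers":0.4}]'
```

```text
time_s: 31.6
tool_pos: [0.5456, 0.1518, 0.0503]
tool_rot: [179.9, 0.1, -177.0]
force: [0.8, -0.1, -0.6]
grip_width: 0.0552
grasp_force: 0.0
time_s: 32.35
tool_pos: [0.5453, 0.1511, 0.0498]
tool_rot: [-180.0, 0.1, -177.1]
force: [-0.5, -2.8, 5.7]
grip_width: 0.0456
grasp_force: 55.0
```

```bash
python3 -m jog '[{"dp":[0,0,-1],"twist":0,"fingers":0.4},{"dp":[0,0,-4],"twist":0,"fingers":0.4},{"dp":[0,0,-8],"twist":0,"fingers":0.4},{"dp":[0,0,-12],"twist":0,"fingers":0.4},{"dp":[0,0,-16],"twist":0,"fingers":0.4},{"dp":[0,0,-17.5],"twist":0,"fingers":0.4},{"dp":[0,0,-17.5],"twist":0,"fingers":0.4}]'
python3 - <<'E'
from h import *
st(); delta([.4435,-.274,.225])
E
```

```text
time_s: 33.22
tool_pos: [0.5446, 0.1518, 0.2239]
tool_rot: [180.0, 0.0, -177.0]
force: [0.8, -0.9, -3.4]
grip_width: 0.0456
grasp_force: 55.0
{'time_s': 33.225, 'tool_pos': [0.5446, 0.1518, 0.2239], 'tool_rot': [179.9632, 0.0355, -177.0201], 'force': [0.8147, -0.8587, -3.3705], 'grip_width': 0.0456, 'grasp_force': 54.9986, 'qpos': [-42.6382, 8.1778, 27.0488, 96.334, -3.8455, 76.3592, 78.0594]}
dp cm [ 12.31 -42.    -0.14]
```

```bash
python3 -m jog '[{"dp":[0.9,-3,0],"twist":1,"fingers":0.4},{"dp":[2.4,-8,0],"twist":3,"fingers":0.4},{"dp":[4,-13.5,0],"twist":3,"fingers":0.4},{"dp":[5.6,-19,0],"twist":3,"fingers":0.4},{"dp":[7.3,-24.7,0],"twist":3,"fingers":0.4},{"dp":[9,-30.5,0],"twist":3,"fingers":0.4},{"dp":[10.5,-36,0],"twist":3,"fingers":0.4},{"dp":[11.8,-40,0],"twist":3,"fingers":0.4}]'
python3 -m jog '[{"dp":[0.4,-1.9,0],"twist":0,"fingers":0.4},{"dp":[0.4,-1.9,0],"twist":0,"fingers":0.4},{"dp":[0.4,-1.9,2],"twist":0,"fingers":0.4},{"dp":[0.4,-1.9,6],"twist":0,"fingers":0.4},{"dp":[0.4,-1.9,10],"twist":0,"fingers":0.4},{"dp":[0.4,-1.9,10],"twist":0,"fingers":0.4}]'
python3 - <<'E'
from h import *
st(); delta([.4435,-.274,.0398])
E
```

```text
time_s: 34.22
tool_pos: [0.4443, -0.2571, 0.2221]
tool_rot: [180.0, -0.2, 179.7]
force: [1.0, -0.5, -3.1]
grip_width: 0.0455
grasp_force: 55.0
time_s: 34.98
tool_pos: [0.4406, -0.2702, 0.1203]
tool_rot: [179.8, -0.5, -180.0]
force: [-0.3, -0.7, -2.3]
grip_width: 0.0461
grasp_force: 55.0
{'time_s': 34.975, 'tool_pos': [0.4406, -0.2702, 0.1203], 'tool_rot': [179.8233, -0.4552, -179.9659], 'force': [-0.3481, -0.7079, -2.2548], 'grip_width': 0.0461, 'grasp_force': 54.9988, 'qpos': [-17.729, 9.0068, 50.4222, 110.2964, -7.5703, 64.6142, 125.696]}
dp cm [-0.35 -0.41  8.05]
```

```bash
python3 -m jog '[{"dp":[-0.2,-0.2,1.5],"twist":0,"fingers":0.4},{"dp":[-0.2,-0.2,3.5],"twist":0,"fingers":0.4},{"dp":[-0.2,-0.2,5],"twist":0,"fingers":0.4},{"dp":[-0.2,-0.2,6.3],"twist":0,"fingers":0.4},{"dp":[-0.2,-0.2,7],"twist":0,"fingers":0.4},{"dp":[-0.2,-0.2,7.3],"twist":0,"fingers":0.4},{"dp":[-0.2,-0.2,7.3],"twist":0,"fingers":0.4},{"dp":[-0.2,-0.2,7.3],"twist":0,"fingers":0.4}]'
```

```text
time_s: 35.98
tool_pos: [0.4458, -0.2752, 0.0512]
tool_rot: [-180.0, 0.1, 180.0]
force: [0.5, -0.2, -2.1]
grip_width: 0.0456
grasp_force: 55.0
```

```bash
python3 -m jog '[{"dp":[0,0,0.5],"twist":0,"fingers":0.4},{"dp":[0,0,0.9],"twist":0,"fingers":0.4},{"dp":[0,0,1.1],"twist":0,"fingers":0.4},{"dp":[0,0,1.2],"twist":0,"fingers":0.4},{"dp":[0,0,1.3],"twist":0,"fingers":0.4},{"dp":[0,0,1.3],"twist":0,"fingers":0.4}]'
```

```text
time_s: 36.72
tool_pos: [0.4451, -0.2749, 0.0398]
tool_rot: [179.8, -0.0, 180.0]
force: [-8.5, 5.0, 18.7]
grip_width: 0.0456
grasp_force: 55.0
```

```bash
python3 -m jog '[{"dp":[0,0,-0.1],"twist":0,"fingers":0.75},{"dp":[0,0,-0.1],"twist":0,"fingers":0.75},{"dp":[0,0,-0.1],"twist":0,"fingers":0.75},{"dp":[0,0,-2],"twist":0,"fingers":0.75},{"dp":[0,0,-6],"twist":0,"fingers":0.75},{"dp":[0,0,-11],"twist":0,"fingers":0.75},{"dp":[-1,2,-14],"twist":0,"fingers":0.8},{"dp":[-3,6,-15],"twist":0,"fingers":0.8}]'
python3 -m jog '[{"dp":[-2,4,0],"twist":0,"fingers":0.8},{"dp":[-5,9,0],"twist":0,"fingers":0.8},{"dp":[-5,9.9,0],"twist":0,"fingers":0.8},{"dp":[-5,9.9,0],"twist":0,"fingers":0.8},{"dp":[-5,9.9,0],"twist":0,"fingers":0.8}]'
python3 - <<'E'
from h import *
p,W=cam("scene"); st(); delta([.5245,-.1155,.0926]); z=W[...,2]
for yc in(-.374,-.274):
    q=W[(abs(W[...,0]-.43)<.08)&(abs(W[...,1]-yc)<.045)&(abs(z-.086)<.006)]; print(len(q),q.mean(0),cv2.minAreaRect((q[:,:2]*1000).astype(np.float32)))
q=W[(abs(W[...,0]-.53)<.035)&(abs(W[...,1]+.115)<.03)&(abs(z-.138)<.006)]; print(len(q),q.mean(0))
p,W=cam("side"); z=W[...,2]; q=W[(abs(W[...,0]-.53)<.035)&(abs(W[...,1]+.115)<.03)&(abs(z-.11)<.02)]; print(len(q),q.mean(0),np.ptp(q,0))
q=W[(abs(W[...,0]-.55)<.08)&(abs(W[...,1]-.035)<.045)&(abs(z-.096)<.005)]; print("yellow",len(q),q.mean(0),cv2.minAreaRect((q[:,:2]*1000).astype(np.float32)))
E
```

```text
time_s: 37.72
tool_pos: [0.4763, -0.2174, 0.1917]
tool_rot: [-179.9, 0.3, 179.7]
force: [0.7, 0.1, 0.2]
grip_width: 0.0688
grasp_force: 0.0
time_s: 38.35
tool_pos: [0.5249, -0.1181, 0.1884]
tool_rot: [-180.0, 0.0, 179.8]
force: [0.3, -0.2, -0.0]
grip_width: 0.0698
grasp_force: 0.0
{'time_s': 38.4, 'tool_pos': [0.5249, -0.1181, 0.1883], 'tool_rot': [-179.99, 0.0341, 179.7851], 'force': [0.1809, -0.3679, -0.4403], 'grip_width': 0.0696, 'grasp_force': 0.0, 'qpos': [-30.9315, 6.6491, 44.0841, 103.2133, -4.8558, 72.0252, 104.2434]}
dp cm [0.05 0.26 9.57]
236 [ 0.42605011 -0.37216271  0.08541843] ((423.42010498046875, -372.3620910644531), (82.30767822265625, 49.146732330322266), 0.7175552248954773)
243 [ 0.4259807  -0.27445412  0.08459645] ((421.3657531738281, -274.84649658203125), (83.63370513916016, 47.3809814453125), 1.5681464672088623)
75 [ 0.52795632 -0.11551852  0.13750068]
213 [ 0.52573384 -0.10494732  0.10997824] [0.02954142 0.01882997 0.03968897]
yellow 575 [0.54053781 0.03611684 0.09545243] ((538.84326171875, 34.007225036621094), (48.46900939941406, 71.48663330078125), 89.6876449584961)
```

```bash
python3 -m jog '[{"dp":[0,0.2,3],"twist":0,"fingers":0.8},{"dp":[0,0.2,7],"twist":0,"fingers":0.8},{"dp":[0,0.2,9.2],"twist":0,"fingers":0.8},{"dp":[0,0.2,9.5],"twist":0,"fingers":0.6},{"dp":[0,0.2,9.5],"twist":0,"fingers":0.2},{"dp":[0,0.2,9.5],"twist":0,"fingers":0.2},{"dp":[0,0.2,9.5],"twist":0,"fingers":0.2},{"dp":[0,0.2,9.5],"twist":0,"fingers":0.2}]' 30
python3 -m jog '[{"dp":[0,0,0],"twist":0,"fingers":0.2},{"dp":[0,0,0],"twist":0,"fingers":0.2},{"dp":[0,0,0],"twist":0,"fingers":0.2},{"dp":[0,0,0],"twist":0,"fingers":0.2}]'
```

```text
time_s: 39.45
tool_pos: [0.526, -0.1144, 0.0935]
tool_rot: [-180.0, 0.1, 180.0]
force: [0.1, -0.1, 2.6]
grip_width: 0.0296
grasp_force: 30.0
time_s: 39.95
tool_pos: [0.526, -0.1144, 0.0934]
tool_rot: [-180.0, 0.1, 180.0]
force: [-0.8, -0.5, 5.9]
grip_width: 0.0295
grasp_force: 30.0
```

```bash
python3 -m jog '[{"dp":[0,0,-3],"twist":0,"fingers":0.2},{"dp":[0,0,-7],"twist":0,"fingers":0.2},{"dp":[0,0,-11],"twist":0,"fingers":0.2},{"dp":[0,1,-12],"twist":0,"fingers":0.2},{"dp":[-0.7,5,-12],"twist":0,"fingers":0.2},{"dp":[-1.5,10,-12],"twist":0,"fingers":0.2},{"dp":[-2.3,14,-12],"twist":0,"fingers":0.2},{"dp":[-2.3,14.8,-12],"twist":0,"fingers":0.2}]'
python3 -m jog '[{"dp":[0,0,1],"twist":0,"fingers":0.2},{"dp":[0,0,2.4],"twist":0,"fingers":0.2},{"dp":[0,0,2.4],"twist":0,"fingers":0.2},{"dp":[0,0,2.4],"twist":0,"fingers":0.2}]'
python3 - <<'E'
from h import *
pin(); st(); delta([.5492,.0335,.14])
E
```

```text
time_s: 40.95
tool_pos: [0.5475, 0.0389, 0.2106]
tool_rot: [180.0, -0.2, -179.6]
force: [0.3, -1.3, -1.3]
grip_width: 0.0296
grasp_force: 30.0
time_s: 41.45
tool_pos: [0.5485, 0.033, 0.1887]
tool_rot: [-180.0, -0.0, 179.9]
force: [0.2, 0.0, -0.6]
grip_width: 0.0295
grasp_force: 30.0
scene pin-tcp [ 0.0021  0.0011 -0.0541] 54
side pin-tcp [-0.0007  0.0049 -0.0522] 104
{'time_s': 41.55, 'tool_pos': [0.5489, 0.0334, 0.1892], 'tool_rot': [179.9815, 0.0461, 179.9126], 'force': [-0.202, 0.4841, -1.0844], 'grip_width': 0.0295, 'grasp_force': 29.9999, 'qpos': [-40.5973, 7.9524, 37.6848, 101.4309, -5.1106, 72.2796, 88.2878]}
dp cm [-0.03  0.01  4.92]
```

```bash
python3 -m jog '[{"dp":[0,0,0.6],"twist":0,"fingers":0.2},{"dp":[0,0,1.2],"twist":0,"fingers":0.2},{"dp":[0,0,2],"twist":0,"fingers":0.2},{"dp":[0,0,3.2],"twist":0,"fingers":0.2},{"dp":[0,0,4.3],"twist":0,"fingers":0.2},{"dp":[0,0,4.8],"twist":0,"fingers":0.2},{"dp":[0,0,5],"twist":0,"fingers":0.2},{"dp":[0,0,5],"twist":0,"fingers":0.2}]'
```

```text
time_s: 42.55
tool_pos: [0.5486, 0.0339, 0.1388]
tool_rot: [180.0, -0.0, 180.0]
force: [-0.2, -0.1, -0.3]
grip_width: 0.0296
grasp_force: 30.0
```

```bash
python3 -m jog '[{"dp":[0,0,0.1],"twist":0,"fingers":0.2},{"dp":[0,0,0.2],"twist":0,"fingers":0.2},{"dp":[0,0,0.25],"twist":0,"fingers":0.2},{"dp":[0,0,0.25],"twist":0,"fingers":0.2}]'
```

```text
time_s: 43.05
tool_pos: [0.5492, 0.034, 0.1373]
tool_rot: [180.0, 0.1, 180.0]
force: [-1.7, 1.1, 5.2]
grip_width: 0.0293
grasp_force: 30.0
```

Bottomed with light contact. I open in steps.

```bash
python3 -m jog '[{"dp":[0,0,0],"twist":0,"fingers":0.45},{"dp":[0,0,0],"twist":0,"fingers":0.6},{"dp":[0,0,0],"twist":0,"fingers":0.8},{"dp":[0,0,0],"twist":0,"fingers":1},{"dp":[0,0,0],"twist":0,"fingers":1},{"dp":[0,0,0],"twist":0,"fingers":1},{"dp":[0,0,0],"twist":0,"fingers":1},{"dp":[0,0,0],"twist":0,"fingers":1}]'
python3 - <<'E'
from h import *
st()
p,W=cam("side"); c=env.read_camera("wrist")["pixels"]
cv2.imwrite("pics/e1.png",np.hstack([cv2.resize(p[100:330,220:460],(400,383)),cv2.resize(c,(400,383))]))
E
```

```text
time_s: 44.05
tool_pos: [0.5486, 0.0339, 0.1363]
tool_rot: [180.0, 0.0, 180.0]
force: [-0.4, -0.3, 0.4]
grip_width: 0.0866
grasp_force: 0.0
{'time_s': 44.05, 'tool_pos': [0.5486, 0.0339, 0.1363], 'tool_rot': [179.9986, 0.0036, 179.9615], 'force': [-0.3894, -0.3404, 0.3505], 'grip_width': 0.0866, 'grasp_force': 0.0, 'qpos': [-39.8157, 10.8661, 37.4045, 105.0578, -7.178, 66.4343, 89.9333]}
```

View pics/e1.png

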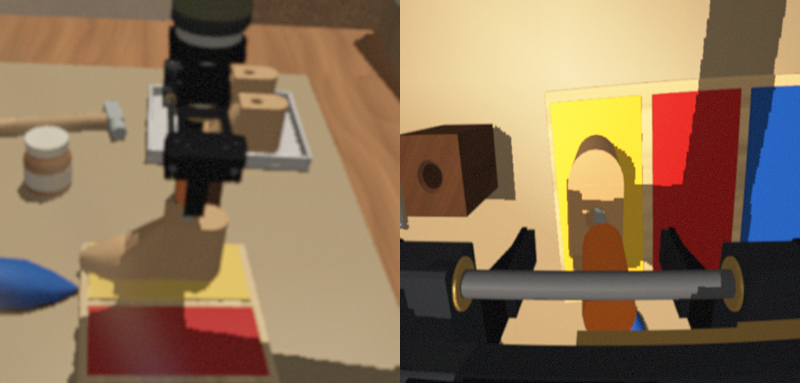

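The last stands on yellow with the probe in its bore, free between the open fingers. I lift straight out.

```bash
python3 -m jog '[{"dp":[0,0,-0.8],"twist":0,"fingers":1},{"dp":[0,0,-2],"twist":0,"fingers":1},{"dp":[0,0,-4],"twist":0,"fingers":1},{"dp":[0,0,-6.5],"twist":0,"fingers":1},{"dp":[0,0,-9],"twist":0,"fingers":1},{"dp":[0,0,-12],"twist":0,"fingers":1},{"dp":[0,0,-15],"twist":0,"fingers":1},{"dp":[0,0,-17],"twist":0,"fingers":1}]'
python3 -m jog '[{"dp":[2,12,0],"twist":0,"fingers":1},{"dp":[4,20,0],"twist":0,"fingers":1},{"dp":[4,20,0],"twist":0,"fingers":1},{"dp":[4,20,0],"twist":0,"fingers":1},{"dp":[4,20,0],"twist":0,"fingers":1},{"dp":[4,20,0],"twist":0,"fingers":1}]'
python3 - <<'E'
from h import *
st()
p,W=cam("scene"); z=W[...,2]; hsv=cv2.cvtColor(p,cv2.COLOR_BGR2HSV)
m=(z>.1)&(z<.2)&(abs(W[...,0]-.56)<.08)&(abs(W[...,1]-.034)<.06)
for z0 in np.arange(.1,.2,.01):
    q=W[m&(abs(z-z0)<.005)]
    if len(q)>2: print(z0.round(2),len(q),q.mean(0).round(4))
s,_=cam("side")
cv2.imwrite("pics/e2.png",np.hstack([cv2.resize(p[130:270,130:420],(435,210)),cv2.resize(s[130:380,240:420],(300,417))[:210] ]))
cv2.imwrite("pics/e2.png",np.hstack([cv2.resize(p[120:300,120:420],(450,270)),cv2.resize(s[130:330,220:440],(297,270))]))
E
```

```text
time_s: 45.15
tool_pos: [0.5491, 0.0337, 0.3091]
tool_rot: [179.9, 0.2, 179.9]
force: [0.2, 0.2, 0.2]
grip_width: 0.087
grasp_force: 0.0
time_s: 45.9
tool_pos: [0.5098, 0.2313, 0.3069]
tool_rot: [-180.0, 0.1, 179.8]
force: [0.6, -0.5, -1.0]
grip_width: 0.0867
grasp_force: 0.0
{'time_s': 45.9, 'tool_pos': [0.5098, 0.2313, 0.3069], 'tool_rot': [-179.9669, 0.0604, 179.7536], 'force': [0.6008, -0.5021, -1.0038], 'grip_width': 0.0867, 'grasp_force': 0.0, 'qpos': [-53.4604, 5.6559, 28.6799, 89.5024, -2.6636, 85.4961, 65.0629]}
0.1 4 [0.5591 0.036  0.1023]
0.11 5 [0.5612 0.0353 0.108 ]
0.12 14 [0.5702 0.0363 0.122 ]
0.13 27 [0.5724 0.0352 0.1305]
0.14 31 [0.5729 0.0371 0.1393]
0.15 31 [0.5767 0.0356 0.1502]
0.16 33 [0.5775 0.0369 0.1601]
0.17 30 [0.5803 0.0355 0.1702]
0.18 85 [0.5726 0.0367 0.1802]
0.19 3 [0.5721 0.0381 0.1855]
```

View pics/e2.png

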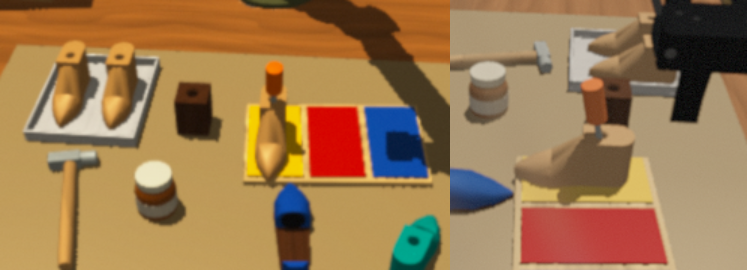

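Both through-bored lasts stand in the tray. The probe stands in the yellow last with a small lean, and the bystanders are untouched.

```bash
python3 -c "
from cell import env; print(env.sign_off())"
```

```text
the job is handed in; nothing more can be done
None
```

The job is handed in at about 46 s: all three bores were probed in order, the probe stands in the blind last on the yellow pad leaning about 0.2 rad, and the red and blue lasts stand upright in the tray; no verdict was returned.

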